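# Open the bayonet canister and dock the weight cassette

## Task

Press the canister's bayonet cover down, twist it a quarter turn anticlockwise (seen from above) to free it from the lugs, lift it off and lay it on the black rubber mat with its handle up. Lift the yellow weight cassette out by its broad faces and stand it upright on the mat beside the cover; let go, take it again by its two narrow ends, and lower it upright, fully down, into the steel dock between the guide plates. Drop nothing, and leave the arbor, sleeve and mallet where they are.

Things in the scene. Friction and masses are not known exactly. Their poses are not given: they have to be found in the camera images.
- pot: Fixed blue canister, 110 mm outside diameter, with a 142 mm grey flange (top 97 mm up) and two steel lugs 51 to 71 mm from the axis, tops 120 mm up. Origin: centre of its underside on the cabinet top, z up. Locked, the cover's red ears lie along the canister's x axis in pockets under the lugs; green marks on the flange show the open position.
- lugs (a point): Centre of the locked cover's underside, 107 mm above the canister's origin. To free the cover push it down at least 4 mm (5 to 8 is good; 9 is the bottom), keep it down and turn it anticlockwise seen from above: free from 70 degrees, end stop at about 95 (85 is good). Then the spring raises it, to 4 mm above its locked height; lift it straight up.
- seal (a joint): Sprung black rubber seal ring (inner radius 44 mm) under the cover: height in m above its place when the cover is locked (0). Range -0.009 (bottom) to +0.004 (cover off or free). It pushes the locked cover up with about 9 N, 0.9 N more per mm pressed; besides, it drags on the turning cover.
- pot_floor (a point): Centre of the canister's inner floor, 6 mm above its origin, where the cassette stands, its x axis along the canister's x axis. Inside radius 49 mm (44 at the seal ring); black guides up to 40 mm above the canister's origin keep the cassette centred within 2 mm.
- cover: Loose bayonet cover, 260 g: aluminium disc 96 mm in diameter, 8 mm thick, two red ears along its x axis (124 mm over the ears, 18 mm wide). Origin: centre of its underside, z up. Black bar handle along x, 70 mm long, 14 mm wide (y), from 8 to 48 mm above the origin: pinch it across the 14 mm, about 36 mm up to stay clear of the lugs, firmly (about 50 N).
- cassette: Loose yellow cassette of zinc weights, about 300 g: block 66 mm long (x), 22 mm thick (y), 90 mm tall (z). Origin: centre of its underside. In the canister its top is 96 mm above the canister's origin and only its broad faces (22 mm apart) are free: open the fingers to about 40 mm, pinch 20 mm below the top. In the dock there is room only at its narrow ends (66 mm apart).
- dock: Fixed dock: grey base plate 110 x 80 x 8 mm. Origin: centre of its underside, z up. Two steel guide plates either side of its x axis, 50 mm long (x), 32 mm apart inside, 92 mm high with flared lips to 102 mm; low green end stops 76 mm apart inside, 20 mm high. The cassette stands on the base plate, its x along the dock's x, either way round, its ends 8 mm out of the plates.
- mat: Black rubber mat, fixed, 260 mm (x) by 160 mm (y), 4 mm thick. Origin: centre of its underside; things laid on it rest 4 mm above the origin.
- arbor: Bystander: brass balancing arbor, 180 mm long lying along its x axis, 32 mm high. Origin under its middle.
- sleeve: Bystander: bronze shaft sleeve standing upright, 60 mm diameter, 65 mm high. Origin: centre of its underside.
- mallet: Bystander: red rubber mallet, about 185 mm long along its x axis (head at +x), 44 mm high. Origin at the cabinet top, under the handle.
There are look-alikes about, which are no part of the job. What is shaped like the cover but pink is not meant.

How it is judged:
By the outcome, as a careful person would: the job done as asked, in the order asked, and still so for the second after the job is handed in, with the robot touching nothing.
It also fails if it takes over 72 s, if anything falls off the work surface, if the arm or the gripper's body presses on something with over 40 N, if the wrist force passes 120 N, or if a joint passes its speed limit or range.

## Robot

A 7-joint arm with a two-finger parallel gripper is mounted at the origin on the work surface. World frame = base frame: x ahead of the robot, y to its left, z up, the work surface at z = 0. Lengths are in m, angles in degrees, forces in N, time in s.
With the tool pointing down it reaches from about 0.4 to 0.875 m from the base axis. Payload 6.5 kg.
Tool frame: the origin (TCP) lies on the centre line of the jaws, within the pads' length; the fingertips stand 25 mm ahead of it and the grasp point (between the pads) lies 6 mm ahead of it (ctrl.nose_length is the distance from the TCP to the fingertips, in m); z points along the fingers, y is the direction in which the jaws open and shut (so a half turn about z gives the same grasp; the last joint's range is limited). The gripper opens to 88 mm and grips with 3 to 60 N. Pads are 18 mm wide; open, the fingers measure 123 mm over their backs; the gripper's body (75 mm by 187 mm) begins 45 mm behind the grasp point.
Start: joints at [-75.012, 30.733, -0.252, 88.115, 0.149, 61.152, -4.079], TCP at [0.209, 0.615, 0.264] pointing down, gripper open.
Joint ranges: [-154.64, 154.64], [-21.42, 123.67], [-72.66, 72.17], [13.99, 137.28], [-74.86, 254.86], [10.95, 109.41], [-158.01, 158.01]. Speed limits (degrees/s): [136.94, 136.94, 180, 180, 180, 180, 180].

## Interface

Orientations are given as [roll, pitch, yaw] about the fixed x, y, z axes, in that order (R = Rz(yaw) Ry(pitch) Rx(roll)).
In Python, from bench import ctrl gives the robot as it stands. Calls block until the motion is done:
- ctrl.reach(position, orientation): joint-space move of the TCP to a pose.
- ctrl.movel(position, attitude=None, rate=0.15): straight line of the TCP; attitude=None keeps the orientation; rate is the mean speed in m/s.
- ctrl.movej(angles): joint-space move.
- ctrl.open_gripper() and ctrl.gripper_close(): open the fingers fully, or close them until they stop; the grip force is fixed at half the most.
- ctrl.pause(seconds).
- ctrl.inverse_kinematics(position, orientation): joint angles nearest the present ones, or None.
- ctrl.sense(): the state.
- ctrl.capture(name): name is "side" or "top" or "wrist"; returns (picture, depth): 400x640x3 uint8, red, green, blue; 400x640 float32, m along the optical axis (not along the pixel's ray), 0 where there is no reading.
- ctrl.camera_info(name): a dict with "mtx" (3x3 intrinsics, pixels), "xyz" and "attitude" of the camera in the world. Camera axes: x right, y down, z forward; pixel columns grow to the right and rows downward; lengths in m; the calibration is good to about 2 mm. A picture is of the moment at which its call begins: read the wrist's pose just before it. camera_info takes no time and is no camera call; for the wrist camera it gives the pose at the moment of the call.
A pose or a line that the arm cannot do raises ctrl.PlanningError and nothing moves.
- ctrl.sign_off(): hands the job in, once; it reports no verdict.
The state is a dict: "t": time; "joints": joint angles; "dq": joint speeds; "joint_torque": joint torques, N m; "eef_pos": TCP position; "eef_rot": TCP orientation; "ft_force": force on the tool from outside, world axes, zero at the start; "ft_torque": the same for the moment, N m; "grip_width": finger opening in m.
Only numpy, scipy, OpenCV 4.12 (cv2) and the standard library are available. Lean on these libraries where they do the work, as an engineer would, in place of code of your own. Each camera call takes 0.05 s, during which the arm holds its last target.

## Working session

There is one attempt and no reset: what is moved stays moved. The work goes in short steps, each a Python script; the robot and the scene stay as the last script left them, time stands still between calls to the robot, and variables do not carry over. Pictures are saved under pics/ and viewed, and the job is handed in when it is done.

```bash
ls; mkdir -p pics; python3 - <<'E'
from bench import ctrl
import cv2,numpy as np
print([a for a in dir(ctrl) if a[0]!='_'])
for n in ("top","side","wrist"):
    p,d=ctrl.capture(n); cv2.imwrite(f"pics/{n}0.png",p[:,:,::-1]); np.save(f"pics/{n}0.npy",d)
    i=ctrl.camera_info(n); print(n,i)
print(ctrl.sense())
E
```

```text
pics
['PlanningError', 'camera_info', 'capture', 'gripper_close', 'inverse_kinematics', 'movej', 'movel', 'nose_length', 'open_gripper', 'pause', 'reach', 'sense', 'sign_off']
top {'mtx': array([[426.17676076,   0.        , 320.39529527],
       [  0.        , 426.17676076, 196.14597198],
       [  0.        ,   0.        ,   1.        ]]), 'xyz': array([0.47008316, 0.06215348, 1.38747247]), 'attitude': array([-176.670939  ,    0.98566094,  -88.30147752])}
side {'mtx': array([[375.77009676,   0.        , 319.53016826],
       [  0.        , 375.77009676, 197.54516908],
       [  0.        ,   0.        ,   1.        ]]), 'xyz': array([ 0.40837201, -0.70011964,  0.68522065]), 'attitude': array([-127.21433163,   -0.80977028,  -11.23130191])}
wrist {'mtx': array([[347.84142079,   0.        , 321.96781391],
       [  0.        , 347.84142079, 198.3585724 ],
       [  0.        ,   0.        ,   1.        ]]), 'xyz': array([0.13919913, 0.63827799, 0.38422255]), 'attitude': array([1.63471959e+02, 1.16579499e-01, 7.12301642e+01])}
{'t': 0.15, 'joints': array([-75.012444  ,  30.76877571,  -0.25472587,  88.15577087,
         0.15001368,  61.15286139,  -4.07883351]), 'dq': array([ 0.00341772, -0.11409903, -0.09033232, -0.14182477, -0.1264324 ,
        0.0285966 , -0.01520832]), 'joint_torque': array([ 1.17411353e-03, -5.71324754e+01,  9.91932079e-01, -2.51823717e+01,
       -5.60713070e-02,  1.53610914e-02,  7.63827256e-05]), 'eef_pos': array([0.20912913, 0.61498166, 0.26303922]), 'eef_rot': array([-1.79923188e+02,  6.46989014e-03,  1.61225039e+02]), 'ft_force': array([0.06156169, 0.94097039, 0.66764227]), 'ft_torque': array([-0.01538258,  0.02902002, -0.0161495 ]), 'grip_width': 0.08840555905370336}
```

View pics/top0.png

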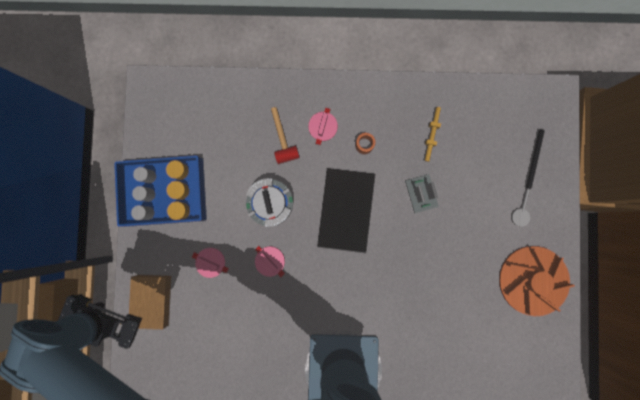

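View pics/side0.png

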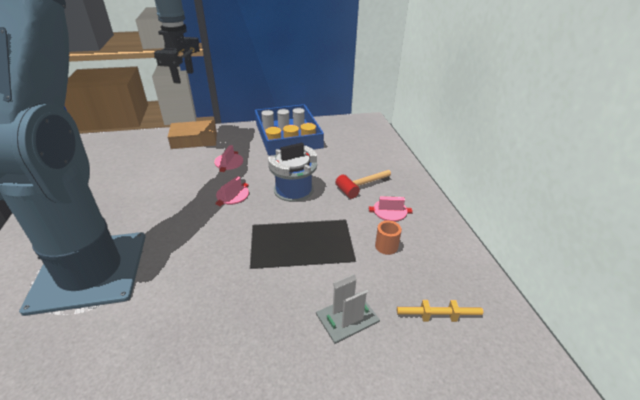

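View pics/wrist0.png

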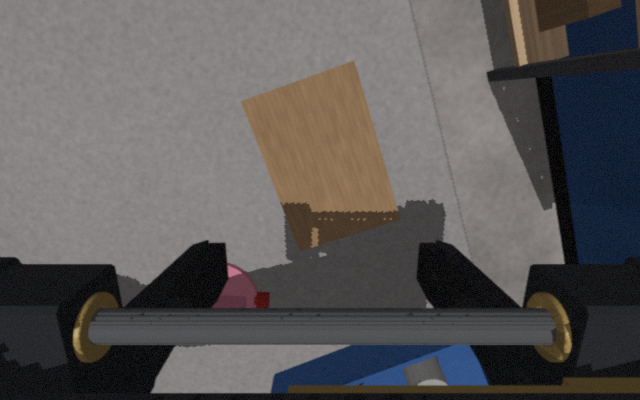

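The candidates for the cover in the top view are the silver disc with a black bar on the blue/grey canister (269,202) and three pink look-alikes at (323,126), (210,262) and (270,261). By the description I choose (269,202). I'll check that in a close crop and measure it.

```bash
cat > h.py <<'E'
import numpy as np,cv2
from scipy.spatial.transform import Rotation as R
from bench import ctrl
def cloud(d,i):
    v,u=np.mgrid[0:d.shape[0],0:d.shape[1]]
    K=i["mtx"]; P=np.stack([(u-K[0,2])/K[0,0]*d,(v-K[1,2])/K[1,1]*d,d],-1)
    return P@R.from_euler('xyz',i["attitude"],degrees=True).as_matrix().T+i["xyz"]
def proj(p,i):
    c=(np.atleast_2d(p)-i["xyz"])@R.from_euler('xyz',i["attitude"],degrees=True).as_matrix()
    q=c@i["mtx"].T; return q[:,:2]/q[:,2:]
E
python3 - <<'E'
from h import *
p=cv2.imread("pics/top0.png"); d=np.load("pics/top0.npy"); i=ctrl.camera_info("top"); W=cloud(d,i)
np.save("pics/Wtop.npy",W)
print(cv2.__version__)
for n,(u,v) in dict(table=(300,300),pot=(269,202),mat=(347,210),dock=(421,205),sleeve=(365,143),mallet=(287,155),arbor=(433,133),pink=(323,130)).items(): print(n,W[v,u].round(4))
c=p[165:235,235:305]; a=cv2.resize(c,None,fx=8,fy=8,interpolation=cv2.INTER_CUBIC); cv2.imwrite("pics/c1.png",a)
c=p[160:230,390:450]; cv2.imwrite("pics/c2.png",cv2.resize(c,None,fx=8,fy=8,interpolation=cv2.INTER_CUBIC))
# mat
m=((p.max(2)<45)).astype(np.uint8); n,l,s,ce=cv2.connectedComponentsWithStats(m)
k=l[210,347]; 
q=W[(l==k)]; q=q[q[:,2]<.02]; r=cv2.minAreaRect(q[:,:2].astype(np.float32)); print("mat",r,np.median(q[:,2]))
E
```

```text
4.12.0
table [ 2.135e-01  1.441e-01 -1.000e-04]
pot [0.5199 0.2342 0.1535]
mat [0.5072 0.0009 0.0073]
dock [ 0.5302 -0.2363  0.0112]
sleeve [ 7.287e-01 -5.270e-02  1.000e-04]
mallet [0.6759 0.1979 0.0417]
arbor [ 0.7633 -0.2692  0.0204]
pink [0.7593 0.0856 0.0417]
mat ((0.5092647671699524, 0.00460352748632431), (0.14983928203582764, 0.24938610196113586), 84.39332580566406) 0.004022961845381534
```

View pics/c1.png

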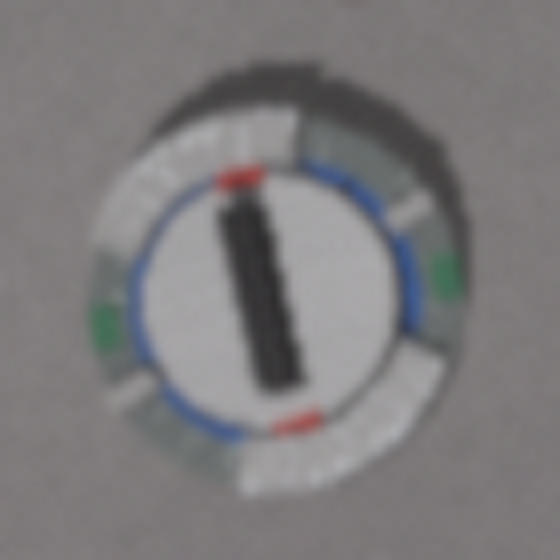

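View pics/c2.png

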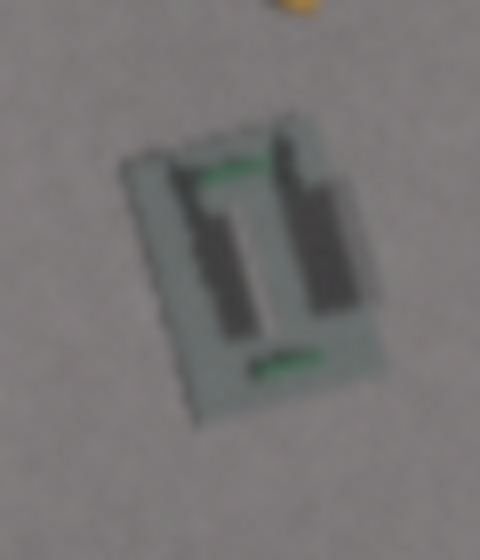

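```bash
python3 - <<'E'
from h import *
p=cv2.imread("pics/top0.png"); W=np.load("pics/Wtop.npy")
def near(c,r): return np.hypot(W[...,0]-c[0],W[...,1]-c[1])<r
c=np.array([.52,.234])
m=near(c,.1); z=W[...,2]
h=W[m&(z>.14)&(z<.165)]; print(len(h)); r=cv2.minAreaRect(h[:,:2].astype(np.float32)); print("handle",r,np.median(h[:,2]))
l=W[m&(z>.085)&(z<.13)]; 
print(np.histogram(l[:,2],bins=np.arange(.085,.131,.003)))
print("enclosing",cv2.minEnclosingCircle(l[:,:2].astype(np.float32)), l[:,:2].mean(0))
for nm,hh in(("flange",W[m&(z>.09)&(z<.104)]),("lug",W[m&(z>.117)&(z<.124)])): print(nm,len(hh),hh[:,:2].mean(0),cv2.minEnclosingCircle(hh[:,:2].astype(np.float32)))
m=near((.545,-.235),.1)
b=W[m&(z>.005)&(z<.013)]; print("dockbase",cv2.minAreaRect(b[:,:2].astype(np.float32)))
g=W[m&(z>.085)&(z<.11)]; print("plates",len(g),g.mean(0)); print(g.round(3)[::2])
rr=R.from_euler('xyz',[180,0,0],degrees=True)
for xy in((.52,.234),(.545,-.235),(.51,.0)):
  for yaw in range(-180,180,30):
    q=ctrl.inverse_kinematics([*xy,.14],[180,0,yaw]); print(xy,yaw,None if q is None else np.round(q,0))
E
```

```text
129
handle ((0.5199058055877686, 0.2413528859615326), (0.06968151777982712, 0.014333206228911877), 15.534809112548828) 0.15470807108630957
(array([  1,   2,  43, 161, 186,  73,  25,  18,  84, 271, 342, 264, 130,
        28,   6]), array([0.085, 0.088, 0.091, 0.094, 0.097, 0.1  , 0.103, 0.106, 0.109,
       0.112, 0.115, 0.118, 0.121, 0.124, 0.127, 0.13 ]))
enclosing ((0.5201075673103333, 0.2420198917388916), 0.0718061625957489) [0.52022147 0.24028124]
flange 474 [0.52084603 0.23967589] ((0.5197413563728333, 0.2419191300868988), 0.07161744683980942)
lug 508 [0.5184464  0.24044454] ((0.5199412107467651, 0.24210591614246368), 0.07175538688898087)
dockbase ((0.5487174987792969, -0.23693442344665527), (0.19600971043109894, 0.17662645876407623), 72.15547943115234)
plates 114 [ 0.56862862 -0.24374314  0.09732043]
[[ 0.597 -0.253  0.097]
 [ 0.595 -0.247  0.085]
 [ 0.594 -0.25   0.095]
 [ 0.594 -0.255  0.102]
 [ 0.591 -0.25   0.096]
 [ 0.591 -0.255  0.101]
 [ 0.589 -0.249  0.088]
 [ 0.588 -0.254  0.093]
 [ 0.588 -0.257  0.104]
 [ 0.584 -0.213  0.1  ]
 [ 0.585 -0.253  0.095]
 [ 0.585 -0.258  0
[... 2395 characters left out ...]
45, -0.235) 150 [ -1.  37.  28. 103. -23.  45.  99.]
(0.51, 0.0) -180 [-15.  28.  12. 115.  -9.  38.  93.]
(0.51, 0.0) -150 [-11.  28.   8. 115.  -6.  38. 120.]
(0.51, 0.0) -120 [ -4.  28.  -1. 114.   1.  38. 144.]
(0.51, 0.0) -90 [ -49.   45.   62.  117.  -53.   52. -137.]
(0.51, 0.0) -60 [ -49.   45.   62.  117.  -53.   52. -107.]
(0.51, 0.0) -30 [-49.  45.  62. 117. -53.  52. -77.]
(0.51, 0.0) 0 [-35.  33.  39. 116. -31.  41. -66.]
(0.51, 0.0) 30 [-32.  32.  34. 116. -27.  40. -40.]
(0.51, 0.0) 60 [-29.  31.  30. 116. -24.  39. -13.]
(0.51, 0.0) 90 [-25.  30.  26. 116. -20.  39.  14.]
(0.51, 0.0) 120 [-22.  29.  21. 115. -17.  38.  40.]
(0.51, 0.0) 150 [-18.  28.  17. 115. -13.  38.  67.]
```

`gripper_close` accepts arguments. The job needs a partial opening of about 40 mm, and the documented calls only give fully open or closed. I'll check in free air whether it takes a width.

```bash
python3 - <<'E'
from bench import ctrl
try:
    r=ctrl.gripper_close(0.04); print("ret",r)
except Exception as e: print(type(e),e)
s=ctrl.sense(); print(s["t"],s["grip_width"])
E
```

```text
<class 'TypeError'> too many positional arguments
0.15 0.08840555905370336
```

`gripper_close` takes no width, so I'll stay within the documented interface. Before the cassette I can lower closed fingers inside the seal ring, above the cassette top, and open them there. The ring (radius 44 mm) stops the opening at about 50 mm, which straddles the cassette.

The crop confirms the choice: a silver disc with red ears running under the steel lugs and a black bar. Next I'll fit the dock from the top and side depth.

```bash
python3 - <<'E'
from h import *
from scipy.optimize import minimize
Wt=np.load("pics/Wtop.npy").reshape(-1,3)
ds=np.load("pics/side0.npy"); Ws=cloud(ds,ctrl.camera_info("side"));np.save("pics/Wside.npy",Ws); ps=cv2.imread("pics/side0.png")
c=np.array([.56,-.238])
for n,W in(("top",Wt),("side",Ws.reshape(-1,3))):
    m=(np.hypot(*(W[:,:2]-c).T)<.08)
    b=W[m&(W[:,2]>.006)&(W[:,2]<.0105)]; 
    print(n,"base",len(b),b.mean(0),cv2.minAreaRect(b[:,:2].astype(np.float32)))
    g=W[m&(W[:,2]>.04)&(W[:,2]<.107)]; print(len(g),"minmax",g.min(0),g.max(0))
    for a in (14,15,16,17,18,19,20):
        u=np.array([np.cos(np.radians(a)),np.sin(np.radians(a))]); v=np.array([-u[1],u[0]])
        L=g[:,:2]@v; X=g[:,:2]@u; print(a,"x",np.percentile(X,[1,99]).round(4)," yhist",np.histogram(L,bins=np.arange(-.42,-.36,.004))[0])
# template fit: box outline of base in top image colour too
# pot from side
W=Ws.reshape(-1,3); m=np.hypot(W[:,0]-.52,W[:,1]-.242)<.1
h=W[m&(W[:,2]>.14)&(W[:,2]<.16)]; print("side handle",len(h),h.min(0),h.max(0),cv2.minAreaRect(h[:,:2].astype(np.float32)))
m2=W[(np.abs(W[:,2]-.004)<.002)&(ps.max(2).reshape(-1)<45)]; m2=m2[np.hypot(m2[:,0]-.51,m2[:,1])<.18]; print("side mat",cv2.minAreaRect(m2[:,:2].astype(np.float32)))
s=ps[265:345,310:390]; cv2.imwrite("pics/c3.png",cv2.resize(s,None,fx=7,fy=7,interpolation=cv2.INTER_CUBIC))
E
```

```text
top base 332 [ 0.56735518 -0.23479879  0.00819893] ((0.5592009425163269, -0.24192580580711365), (0.12801139056682587, 0.1313549131155014), 17.643049240112305)
220 minmax [ 0.53740021 -0.26864692  0.04012541] [ 0.59706942 -0.2096464   0.10449945]
14 x [0.4675 0.5176]  yhist [ 0  0  0  0  0  0 12 30 83  8  0  0  0  0]
15 x [0.4613 0.5108]  yhist [ 0  0  0  0 19 26 87  1  0  0  0  0  0  0]
16 x [0.455  0.5039]  yhist [ 0  1 19 28 85  0  0  0  0  0  0  0  6 60]
17 x [0.4481 0.497 ]  yhist [21 30 81  0  0  0  0  0  0  0  7 63 17  0]
18 x [0.4414 0.4899]  yhist [76  0  0  0  0  0  0  0  7 63 17  0  0  0]
19 x [0.4346 0.4827]  yhist [ 0  0  0  0  0  0  7 63 17  0  0  0  0  0]
20 x [0.4271 0.4758]  yhist [ 0  0  0  0  9 60 18  0  0  0  0  0  0  0]
side base 918 [ 0.56051372 -0.25570085  0.0083182 ] ((0.5689953565597534, -0.24107205867767334), (0.11099483072757721, 0.08215801417827606), 17.34815216064453)
917 minmax [ 0.53825276 -0.27210532  0.04001586] [ 0.59941014 -0.21055194  0.10437419]
14 x [0.4677 0.5188]  yhist [  0   0   0   0   0  18 272 136   0   0   0   0   0   0]
15 x [0.4614 0.5119]  yhist [  0   0   0  25 337  64   0   0   0   0   0   0   0 180]
16 x [0.4549 0.505 ]  yhist [  0  31 370  25   0   0   0   0   0   0   0 257 177  53]
17 x [0.4482 0.4981]  yhist [372  17   0   0   0   0   0   0   0 295 145  49   2   0]
18 x [0.4411 0.4909]  yhist [  0   0   0   0   0   0   0 313 127  49   2   0   0   0]
19 x [0.4337 0.4838]  yhist [  0   0   0   0   0 303 137  48   3   0   0   0   0   0]
20 x [0.4261 0.4766]  yhist [  0   0   0 290 144  53   4   0   0   0   0   0   0   0]
side handle 160 [0.48711939 0.22163017 0.14017685] [0.55472204 0.25292768 0.1567955 ] ((0.5209300518035889, 0.2378784716129303), (0.06784983724355698, 0.01752658560872078), 14.602069854736328)
side mat ((0.0, 0.0), (0.0, 0.0), 0.0)
```

View pics/c3.png

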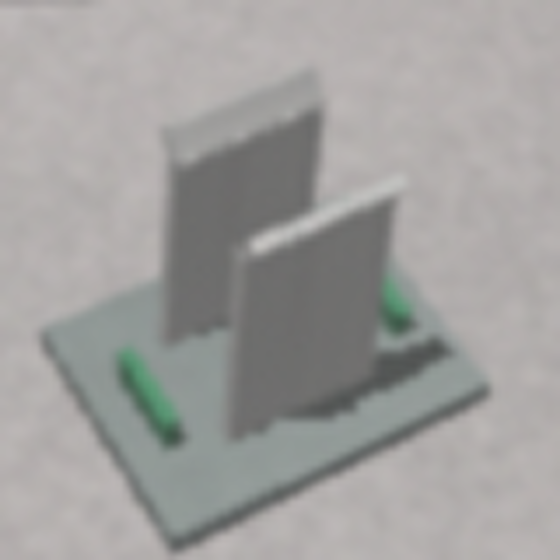

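Dock fit: centre (0.569, -0.241), yaw 17.3°, base 111 x 82 mm against 110 x 80 stated. Canister: (0.520, 0.2415), 15.5°. The crop shows the dock with both guide plates and the green stops. Next I go above the canister and take a wrist look.

```bash
python3 - <<'E'
from h import *
ctrl.reach([.520,.2415,.25],[180,0,15.5])
s=ctrl.sense(); print(s["t"],s["eef_pos"],s["eef_rot"],s["joints"].round(0),s["ft_force"])
i=ctrl.camera_info("wrist"); p,d=ctrl.capture("wrist")
cv2.imwrite("pics/w1.png",p[:,:,::-1]); np.save("pics/w1.npy",d); W=cloud(d,i)
q=W[(np.hypot(W[...,0]-.52,W[...,1]-.242)<.09)]
h=q[(q[:,2]>.145)&(q[:,2]<.16)]; print(len(h),cv2.minAreaRect(h[:,:2].astype(np.float32)),np.median(h[:,2]))
f=q[(q[:,2]>.09)&(q[:,2]<.125)]; print(len(f),cv2.minEnclosingCircle(f[:,:2].astype(np.float32)))
E
```

```text
1.925 [0.51957965 0.242769   0.24986739] [-1.79966003e+02  1.40450578e-02  1.56556118e+01] [-56.  28.  36. 102. -19.  56. -87.] [ 0.24086605  0.27144853 -0.55421595]
2189 ((0.5210639834403992, 0.24110010266304016), (0.069893479347229, 0.013865183107554913), 15.361637115478516) 0.15510471128631612
22884 ((0.5203253626823425, 0.24084670841693878), 0.07186166942119598)
```

View pics/w1.png

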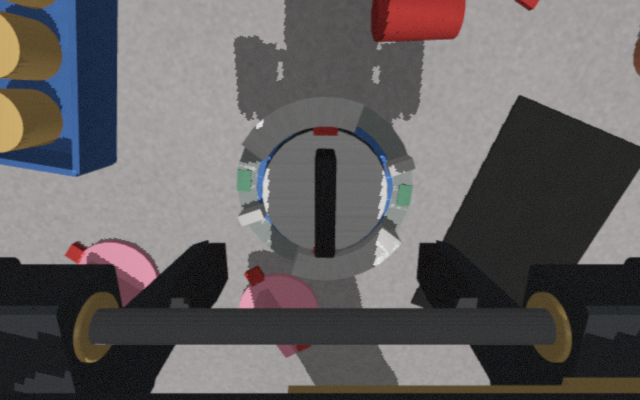

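The wrist view shows the cover's bar at (325,203), red ears at (325,131) and (318,252), and green marks at (245,181) and (404,195). The measured values agree within 1 mm: handle centre (0.521, 0.241), yaw 15.4°, top at 0.155.

```bash
python3 - <<'E'
from h import *
def S(n):
    s=ctrl.sense(); print(n,round(s["t"],2),s["eef_pos"].round(4),s["eef_rot"].round(1),"F",s["ft_force"].round(1),"T",s["ft_torque"].round(2),"w",round(s["grip_width"],4)); return s
ctrl.movel([.5207,.2411,.147],[180,0,15.4],rate=.12); S("down")
ctrl.gripper_close(); S("grip")
ctrl.pause(.2); s=S("grip")
ctrl.movel([.5207,.2411,.1405],rate=.03); ctrl.pause(.2); S("press")
E
```

```text
down 2.98 [0.5212 0.2412 0.1477] [-1.80e+02 -1.00e-01  1.54e+01] F [ 0.5 -0.3  1. ] T [ 0.    0.11 -0.03] w 0.088
grip 4.09 [0.5207 0.2411 0.147 ] [-180.     0.    15.4] F [-0.  -0.6 -0.5] T [0.09 0.12 0.  ] w 0.0139
grip 4.29 [0.5207 0.2412 0.147 ] [-180.     0.    15.4] F [0.9 0.6 0.1] T [ 0.06  0.12 -0.01] w 0.0136
press 4.86 [0.5207 0.2412 0.1415] [-179.9    0.    15.4] F [-4.3 -0.8 12.2] T [-0.23  0.97 -0.1 ] w 0.0137
```

```bash
cat >> h.py <<'E'
def S(n):
    s=ctrl.sense(); print(n,round(s["t"],2),s["eef_pos"].round(4),s["eef_rot"].round(1),"F",s["ft_force"].round(1),"T",s["ft_torque"].round(2),"w",round(s["grip_width"],4)); return s
E
python3 - <<'E'
from h import *
ctrl.movel([.5207,.2411,.139],rate=.03); S("press")
for a in (8,18,30):
    ctrl.movel([.5207,.2411,.139],[180,0,15.4+a]); S(a)
i=ctrl.camera_info("wrist"); p,d=ctrl.capture("wrist"); cv2.imwrite("pics/w2.png",p[:,:,::-1])
E
```

```text
press 5.11 [0.5208 0.2412 0.1401] [-179.9    0.    15.4] F [-4.5 -1.4 12.5] T [-0.24  1.07 -0.09] w 0.0138
8 5.4 [0.5217 0.2412 0.1405] [-1.80e+02 -1.00e-01  2.34e+01] F [-2.  -0.4 12.4] T [-0.27  0.67 -0.03] w 0.0134
18 5.72 [0.5224 0.2412 0.1408] [180.   -0.2  33.4] F [-0.6 -0.6 12.2] T [-0.29  0.4  -0.05] w 0.0141
30 6.08 [0.5227 0.2413 0.1409] [179.9  -0.2  45.4] F [-0.7 -1.2 12. ] T [-0.29  0.26 -0.01] w 0.0134
```

View pics/w2.png

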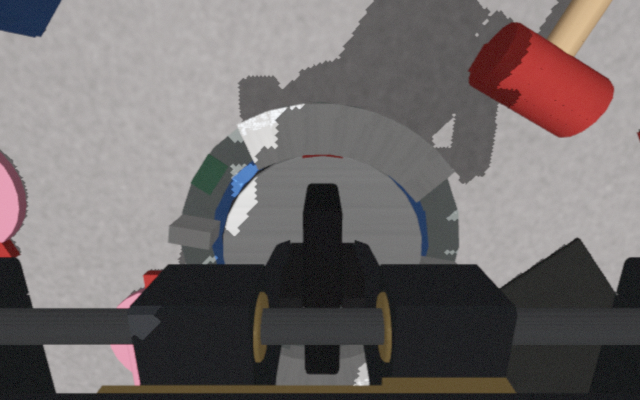

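The wrist view shows the ear at (322,156) still in line with the bar at (322,200), while the flange marks have moved round (green at (210,173)). So the cover is turning with the gripper, and I continue.

```bash
python3 - <<'E'
from h import *
for a in (45,60,74,86):
    ctrl.movel([.5205,.2411,.1385],[180,0,15.4+a]); S(a)
ctrl.pause(.2); S("end")
ctrl.movel([.5205,.2411,.147],rate=.04);S("up0")
ctrl.movel([.5205,.2411,.153],rate=.04);ctrl.pause(.2);S("up4")
i=ctrl.camera_info("wrist"); p,d=ctrl.capture("wrist"); cv2.imwrite("pics/w3.png",p[:,:,::-1])
E
```

```text
45 6.54 [0.5226 0.2414 0.1405] [179.9  -0.2  60.4] F [-0.2 -0.3 12.7] T [-0.26  0.2  -0.11] w 0.0137
60 6.95 [0.5227 0.2415 0.1405] [179.8  -0.2  75.4] F [ 0.4 -0.8 13. ] T [-0.22  0.1  -0.14] w 0.0139
74 7.34 [0.5228 0.2415 0.1406] [ 1.797e+02 -1.000e-01  8.940e+01] F [ 0.9 -1.6 12.8] T [-0.24  0.09 -0.11] w 0.0137
86 7.7 [0.5228 0.2415 0.1406] [ 1.797e+02 -1.000e-01  1.014e+02] F [ 0.  -0.7 12. ] T [-0.21  0.06 -0.15] w 0.0141
end 7.9 [0.5228 0.2416 0.1406] [ 1.797e+02 -1.000e-01  1.014e+02] F [-0.1 -0.4 12.2] T [-0.18  0.05 -0.05] w 0.0135
up0 8.26 [0.5227 0.2415 0.1485] [179.7  -0.  101.4] F [4.1 0.6 5.7] T [ 0.02 -0.63 -0.06] w 0.0137
up4 8.76 [0.5198 0.2408 0.1523] [-179.9    0.   101.4] F [-1.3 -0.1 -2.6] T [-0.07  0.08 -0.04] w 0.0134
```

View pics/w3.png

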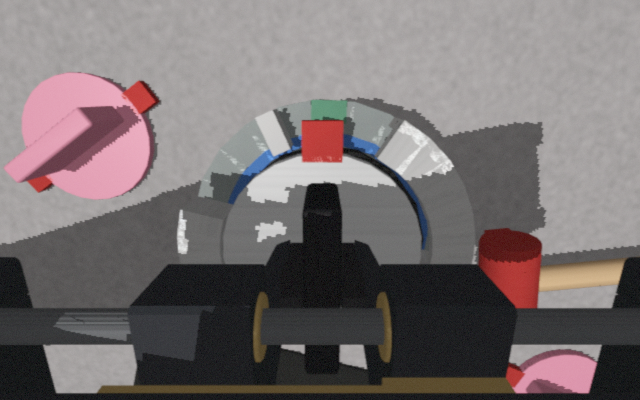

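The wrist view shows the red ear at (322,140) on the green mark (328,108), clear of the lug, and Fz reads only the cover's weight, so it is free. I lift it straight up and lay it on the mat.

```bash
python3 - <<'E'
from h import *
ctrl.movel([.5203,.2411,.215],rate=.12);S("lifted")
ctrl.movel([.4443,.011,.215],[180,0,84.4],rate=.25);S("over mat")
ctrl.movel([.4443,.011,.055],rate=.15)
ctrl.movel([.4443,.011,.046],rate=.04);ctrl.pause(.15);s=S("low")
z=.046
while s["ft_force"][2]<0.5 and z>.040:
    z-=.001; ctrl.movel([.4443,.011,z],rate=.03); s=S("dn")
ctrl.pause(.2);S("c")
ctrl.open_gripper();S("open")
ctrl.movel([.4443,.011,.12],rate=.15);S("up")
p,d=ctrl.capture("top"); cv2.imwrite("pics/t2.png",cv2.resize(p[100:300,180:480,::-1],None,fx=2.6,fy=2.6,interpolation=cv2.INTER_CUBIC))
i=ctrl.camera_info("wrist"); p,d=ctrl.capture("wrist"); cv2.imwrite("pics/w4.png",p[:,:,::-1])
E
```

```text
lifted 9.47 [0.5199 0.241  0.2145] [-180.     0.   101.4] F [ 0.1  0.  -2.9] T [-0.05  0.09  0.05] w 0.0138
over mat 10.59 [0.4449 0.0126 0.215 ] [180.   -0.   84.5] F [-0.2 -0.1 -3. ] T [-0.07  0.08  0.02] w 0.0135
low 12.33 [0.4444 0.011  0.0461] [180.   -0.   84.4] F [-0.  -0.9 -2.6] T [-0.05  0.11 -0.01] w 0.014
dn 12.58 [0.4443 0.011  0.045 ] [180.    0.   84.4] F [-0.9  0.3 -2.4] T [-0.04  0.09  0.01] w 0.0139
dn 12.83 [0.4443 0.011  0.044 ] [-180.     0.    84.4] F [-0.   0.  -3.4] T [-0.03  0.01  0.02] w 0.0139
dn 13.08 [0.4443 0.011  0.0439] [-180.    -0.    84.4] F [-3.1 -0.4 14.9] T [-0.14  0.78  0.01] w 0.0142
c 13.28 [0.4443 0.011  0.0438] [-180.    -0.    84.4] F [-3.5  0.1 14.1] T [-0.09  0.81 -0.  ] w 0.014
open 14.44 [0.4443 0.011  0.043 ] [180.    0.   84.4] F [0.2 0.1 0.4] T [-0.09  0.11 -0.01] w 0.0877
up 15.11 [0.444  0.0111 0.1197] [-180.    -0.    84.4] F [-0.2  0.9 -0. ] T [-0.07  0.09 -0.  ] w 0.0882
```

View pics/t2.png

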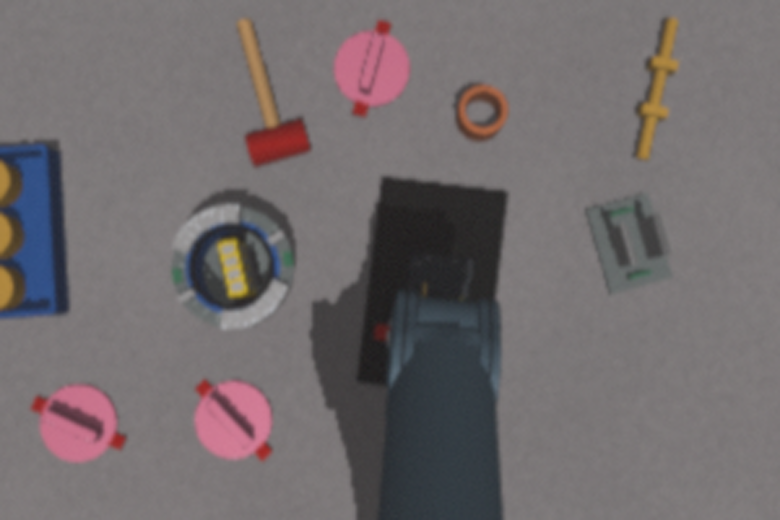

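View pics/w4.png

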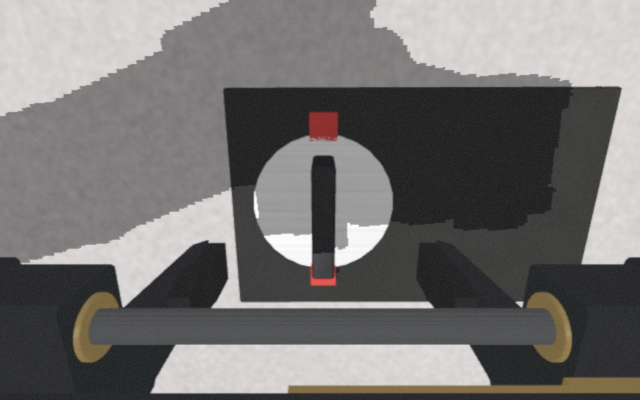

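The cover lies flat on the mat, handle up. In the wrist view its disc is centred at (323,200) and its ears at (323,126) and (322,278) are inside the mat edges. The canister now shows the yellow cassette. Next I close the fingers, go above it and look.

```bash
python3 - <<'E'
from h import *
ctrl.movel([.4443,.011,.22],rate=.3)
ctrl.gripper_close()
ctrl.movel([.5205,.241,.24],[180,0,15.4],rate=.25);ctrl.pause(.3);S("over")
i=ctrl.camera_info("wrist"); p,d=ctrl.capture("wrist")
cv2.imwrite("pics/w5.png",p[:,:,::-1]); W=cloud(d,i); np.save("pics/W5.npy",W)
m=(np.hypot(W[...,0]-.52,W[...,1]-.242)<.09)
y=m&(p[...,0]>p[...,2]*1.6+20)&(p[...,1]>p[...,2]*1.4)
c=W[y]; print(len(c),np.percentile(c[:,2],[5,50,95])); t=c[np.abs(c[:,2]-.096)<.006]; print(len(t),cv2.minAreaRect(t[:,:2].astype(np.float32)))
q=W[m]; f=q[(q[:,2]>.08)&(q[:,2]<.13)]; print(cv2.minEnclosingCircle(f[:,:2].astype(np.float32)))
r=np.hypot(q[:,0]-.5205,q[:,1]-.241)
for a in np.arange(.03,.075,.003):
    z=q[(r>a)&(r<a+.003)][:,2]; print(round(a,3),np.percentile(z,[10,50,90]).round(3))
E
```

```text
over 18.73 [0.5205 0.2407 0.2401] [-180.    -0.    15.4] F [-0.7  0.1  0.9] T [-0.03  0.17 -0.04] w 0.0007
2155 [0.0404058  0.09642775 0.30658085]
1202 ((0.5202160477638245, 0.2414209246635437), (0.06578097492456436, 0.021747026592493057), 15.538104057312012)
((0.5204214453697205, 0.24116277694702148), 0.07170280814170837)
0.03 [0.095 0.303 0.306]
0.033 [0.286 0.303 0.304]
0.036 [0.286 0.302 0.304]
0.039 [0.285 0.3   0.304]
0.042 [0.101 0.296 0.304]
0.045 [0.007 0.29  0.306]
0.048 [0.022 0.075 0.297]
0.051 [0.097 0.292 0.306]
0.054 [0.097 0.121 0.298]
0.057 [0.097 0.121 0.298]
0.06 [0.097 0.12  0.297]
0.063 [0.097 0.12  0.297]
0.066 [0.097 0.12  0.297]
0.069 [0.097 0.12  0.297]
0.072 [0.001 0.361 0.361]
```

View pics/w5.png

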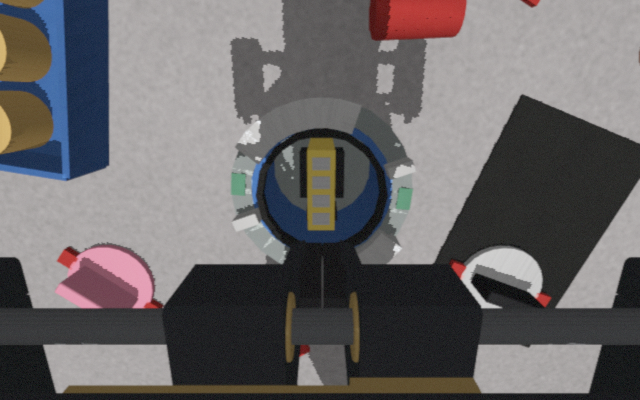

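```bash
python3 - <<'E'
from h import *
W=np.load("pics/W5.npy"); p=cv2.imread("pics/w5.png")
for v,u in [(132,320),(129,320),(134,320),(150,280),(155,277),(205,262),(205,378),(160,372),(240,300)]:
    w=W[v,u]; print((u,v),p[v,u],w.round(4),"r",np.hypot(w[0]-.5204,w[1]-.2412).round(4))
k=(p.max(2)<30)&(np.hypot(W[...,0]-.5204,W[...,1]-.2412)<.056)&(W[...,2]<.13)
q=W[k]; r=np.hypot(q[:,0]-.5204,q[:,1]-.2412); s=(r>.038)
print(len(q),np.histogram(q[s][:,2],bins=np.arange(.0,.13,.005)), np.percentile(r[(q[:,2]>.1)],[2,50,98]))
E
```

```text
(320, 132) [22 22 21] [0.5659 0.2541 0.1088] r 0.0472
(320, 129) [39 35 38] [0.5679 0.2547 0.1092] r 0.0494
(320, 134) [27 27 27] [0.5647 0.2538 0.1107] r 0.046
(280, 150) [24 24 25] [0.5463 0.2785 0.1123] r 0.0454
(277, 155) [44 46 44] [0.542  0.2798 0.1114] r 0.0442
(262, 205) [42 43 41] [0.5016 0.2821 0.1098] r 0.045
(378, 205) [20 19 24] [0.5247 0.1971 0.1091] r 0.0443
(372, 160) [15 20 19] [0.5566 0.2123 0.1105] r 0.0463
(300, 240) [62 39 24] [0.4712 0.2461 0.0862] r 0.0495
2022 (array([  0,   0,   0,   0,   0,   0,   0,   0,   0,   0,   0,   0,   0,
         0,   0,   0,   0,   0,   0,   5, 172, 631, 760,   0,   0]), array([0.   , 0.005, 0.01 , 0.015, 0.02 , 0.025, 0.03 , 0.035, 0.04 ,
       0.045, 0.05 , 0.055, 0.06 , 0.065, 0.07 , 0.075, 0.08 , 0.085,
       0.09 , 0.095, 0.1  , 0.105, 0.11 , 0.115, 0.12 , 0.125])) [0.04368046 0.04618934 0.04919308]
```

The wrist view shows the cassette top at (321,190) inside the black ring, at (0.520, 0.2414), 15.5°, top at 0.096. The ring top is at 0.110. The cover also shows on the mat at (500,283). Now I lower the closed fingers into the ring and open them against it.

```bash
python3 - <<'E'
from h import *
xy=[.5203,.2413]
ctrl.movel([*xy,.15],[180,0,15.5],rate=.15)
ctrl.movel([*xy,.1245],rate=.08);ctrl.pause(.15);S("in ring")
ctrl.open_gripper();S("opened")
ctrl.pause(.1);S("opened")
E
```

```text
in ring 20.15 [0.5206 0.2413 0.1248] [-180.    -0.    15.5] F [-0.1 -0.   0.2] T [-0.07  0.15 -0.03] w 0.0005
opened 21.08 [0.5203 0.2412 0.1244] [180.    0.   15.5] F [-0.1 -0.6 -0.5] T [-0.08  0.1   0.02] w 0.0595
opened 21.18 [0.5203 0.2412 0.1245] [180.    0.   15.5] F [ 0.6 -0.6 -1.4] T [-0.11  0.14  0.02] w 0.0595
```

```bash
python3 - <<'E'
from h import *
xy=[.5203,.2413]
for z in (.121,.116,.110,.103,.095,.089,.085):
    ctrl.movel([*xy,z],rate=.06); s=S(z)
    if abs(s["ft_force"][2])>60: print("STOP"); break
else:
    ctrl.gripper_close(); S("grip"); ctrl.pause(.15); S("grip")
E
```

```text
0.121 21.43 [0.5203 0.2412 0.1215] [-180.     0.    15.5] F [-3.4 -2.   7.8] T [-0.42  0.68  0.01] w 0.0598
0.116 21.68 [0.5203 0.2412 0.1168] [-180.     0.    15.5] F [-3.9 -2.6 12.4] T [-0.44  0.99 -0.02] w 0.0593
0.11 21.93 [0.5204 0.2412 0.1114] [-180.     0.    15.5] F [-5.  -1.9 17.3] T [-0.5   1.36  0.03] w 0.0591
0.103 22.2 [0.5221 0.2416 0.1066] [-179.9   -0.2   15.5] F [-7.8 -3.1 32.8] T [-0.72  1.71  0.07] w 0.0584
0.095 22.48 [0.5231 0.242  0.0997] [-179.9   -0.3   15.5] F [-9.4 -4.6 41.3] T [-0.77  1.75  0.09] w 0.0572
0.089 22.73 [0.5236 0.2421 0.094 ] [-179.9   -0.4   15.5] F [-8.4 -4.8 43.2] T [-0.76  1.66  0.11] w 0.0558
0.085 22.98 [0.5238 0.2421 0.0908] [-179.8   -0.4   15.5] F [-11.7  -4.7  49.7] T [-0.93  1.84  0.14] w 0.0557
grip 23.2 [0.5239 0.2422 0.0908] [-179.8   -0.4   15.5] F [-11.2  -5.9  50.3] T [-0.96  1.89  0.09] w 0.0555
grip 23.35 [0.5238 0.2421 0.0907] [-179.8   -0.4   15.4] F [-12.3  -4.5  50. ] T [-0.94  1.9   0.08] w 0.0556
```

The fingers are held by the vertical load on the ring. I'll ease up a little so they can close.

```bash
python3 - <<'E'
from h import *
xy=[.5203,.2413]
for z in (.089,.092,.094):
    ctrl.movel([*xy,z],rate=.06); s=S(z)
    if s["grip_width"]<.03: break
ctrl.pause(.2); S("p")
p,d=ctrl.capture("side"); cv2.imwrite("pics/s3.png",cv2.resize(p[100:230,220:370,::-1],None,fx=5,fy=4.6,interpolation=cv2.INTER_CUBIC))
p,d=ctrl.capture("wrist"); cv2.imwrite("pics/w6.png",p[:,:,::-1])
E
```

```text
0.089 23.6 [0.5208 0.2417 0.0897] [-1.80e+02 -1.00e-01  1.55e+01] F [-0.7 -0.3 -0.5] T [-0.05  0.12  0.01] w 0.0409
0.092 23.85 [0.5201 0.2413 0.0917] [180.    0.   15.5] F [-0.7  1.   2.8] T [ 0.07  0.21 -0.03] w 0.0216
p 24.05 [0.5201 0.2413 0.0917] [180.    0.   15.5] F [ 0.3 -0.2  0.6] T [ 0.07  0.17 -0.01] w 0.0218
```

View pics/s3.png

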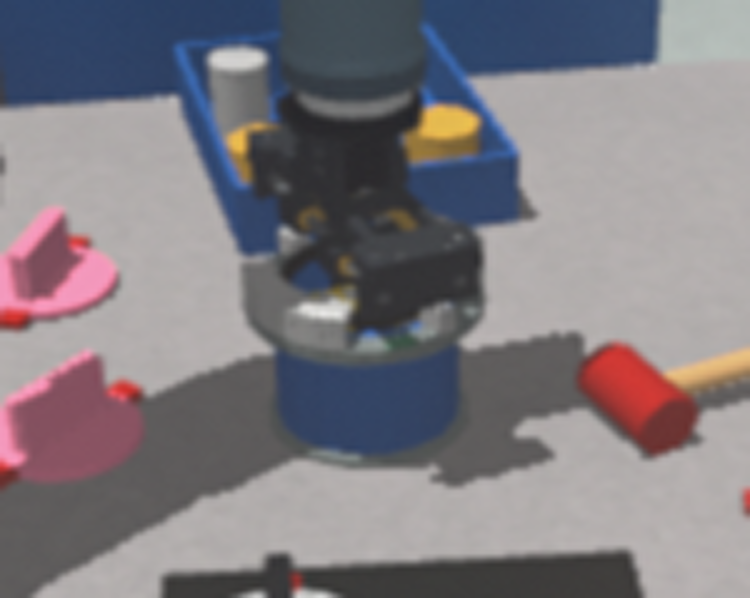

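View pics/w6.png

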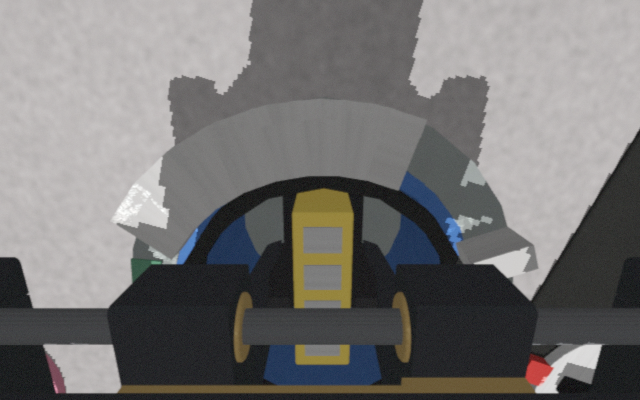

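The cassette is gripped at 21.8 mm width. The wrist view shows it squarely between the fingers at (322,275). I lift it and take it to the mat.

```bash
python3 - <<'E'
from h import *
ctrl.movel([.5203,.2413,.11],rate=.06);s=S("lift")
ctrl.movel([.5203,.2413,.24],rate=.12);S("up")
ctrl.movel([.571,-.0014,.24],[180,0,84.4],rate=.22);S("over")
p,d=ctrl.capture("side"); cv2.imwrite("pics/s4.png",cv2.resize(p[60:260,200:400,::-1],None,fx=3,fy=3,interpolation=cv2.INTER_CUBIC))
ctrl.movel([.571,-.0014,.10],rate=.15)
ctrl.movel([.571,-.0014,.0925],rate=.04);ctrl.pause(.15);S("low")
E
```

```text
lift 24.6 [0.5204 0.2414 0.1104] [-180.    -0.    15.5] F [-0.4 -0.3 -3.2] T [-0.01  0.15 -0.05] w 0.0215
up 25.83 [0.5197 0.2411 0.2392] [1.80e+02 1.00e-01 1.55e+01] F [-0.4 -0.4 -3.7] T [ 0.    0.14 -0.02] w 0.0218
over 27.22 [ 0.5708 -0.0006  0.2397] [-180.    -0.    84.4] F [-0.2  0.  -3.4] T [-0.06  0.06  0.01] w 0.0215
low 28.83 [ 0.5711 -0.0014  0.0926] [180.   -0.   84.4] F [ 0.1 -0.4 -3.6] T [-0.06  0.1   0.01] w 0.0217
```

View pics/s4.png

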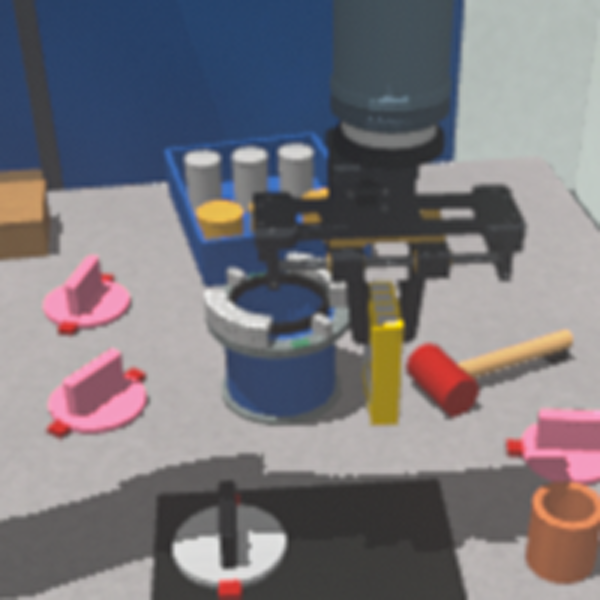

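The side view shows the cassette hanging upright in the fingers (384,365), with the cover on the mat at (230,545). Now I set it down.

```bash
python3 - <<'E'
from h import *
z=.0925; s=ctrl.sense()
while s["ft_force"][2]<1 and z>.085:
    z-=.001; ctrl.movel([.571,-.0014,z],rate=.03); s=S("dn")
ctrl.pause(.15);S("c")
ctrl.open_gripper();S("open")
ctrl.movel([.571,-.0014,.17],rate=.12)
ctrl.movel([.571,-.0014,.23],[180,0,174.4],rate=.2); ctrl.pause(.3);S("look")
i=ctrl.camera_info("wrist"); p,d=ctrl.capture("wrist"); cv2.imwrite("pics/w7.png",p[:,:,::-1]); W=cloud(d,i)
m=(np.hypot(W[...,0]-.571,W[...,1])<.09)&(W[...,2]<.13)
y=m&(W[...,2]>.085); c=W[y]; print(len(c),np.median(c[:,2]),cv2.minAreaRect(c[:,:2].astype(np.float32)))
E
```

```text
dn 29.08 [ 0.571  -0.0014  0.0915] [-180.     0.    84.4] F [ 0.9  0.9 -3.2] T [-0.09  0.06  0.03] w 0.0221
dn 29.33 [ 0.5709 -0.0014  0.0904] [-180.     0.    84.4] F [ 0.2 -0.6 -4.3] T [-0.05  0.04 -0.02] w 0.0216
dn 29.58 [ 0.5712 -0.0014  0.0897] [180.   -0.   84.4] F [ 0.   0.3 -0.3] T [-0.03  0.23 -0.02] w 0.0218
dn 29.83 [ 0.5713 -0.0014  0.0897] [180.   -0.   84.4] F [-3.5  0.6 10.7] T [-0.04  1.02 -0.04] w 0.0218
c 29.98 [ 0.5713 -0.0014  0.0897] [180.   -0.   84.4] F [-3.8  0.  10.6] T [-0.04  1.05 -0.1 ] w 0.0221
open 31.04 [ 0.571  -0.0014  0.0885] [180.    0.   84.4] F [ 0.6 -0.2 -0.4] T [-0.13  0.09 -0.03] w 0.0883
look 33.88 [ 0.571  -0.0014  0.23  ] [-180.    -0.   174.4] F [ 0.3 -0.2  0.8] T [ 0.04  0.   -0.01] w 0.0886
2557 0.0944210937974958 ((0.5703519582748413, -0.0015955567359924316), (0.06607146561145782, 0.022728996351361275), 84.4371337890625)
```

View pics/w7.png

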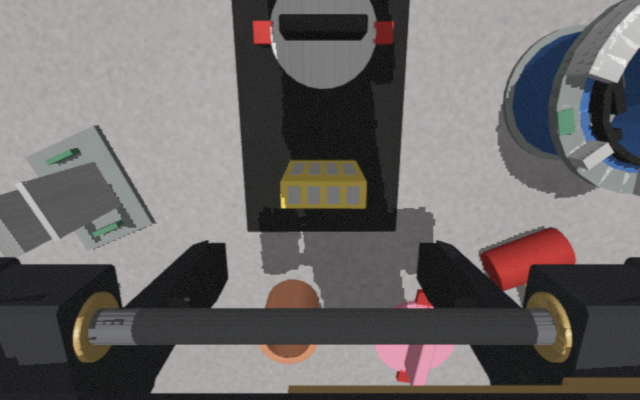

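The wrist view shows the cassette standing upright on the mat, top at (323,170), with the cover behind it at (323,38). The measured top is 0.094 at (0.5704, -0.0016), 84.4°. Next I regrasp it by its narrow ends.

```bash
python3 - <<'E'
from h import *
xy=[.5705,-.0015]
ctrl.movel([*xy,.14],[180,0,174.4],rate=.15)
ctrl.movel([*xy,.080],rate=.08);ctrl.pause(.1);S("down")
ctrl.gripper_close();S("grip");ctrl.pause(.15);s=S("grip")
ctrl.movel([*xy,.10],rate=.06);S("lift")
ctrl.movel([*xy,.23],rate=.15)
ctrl.movel([.569,-.241,.23],[180,0,107.35],rate=.2);ctrl.pause(.3);S("over dock")
i=ctrl.camera_info("wrist"); p,d=ctrl.capture("wrist"); cv2.imwrite("pics/w8.png",p[:,:,::-1]); W=cloud(d,i);np.save("pics/W8.npy",W)
p,d=ctrl.capture("side"); cv2.imwrite("pics/s5.png",cv2.resize(p[150:350,250:450,::-1],None,fx=3,fy=3,interpolation=cv2.INTER_CUBIC)); np.save("pics/s5.npy",d)
E
```

```text
down 35.68 [ 0.5709 -0.0015  0.0805] [1.800e+02 1.000e-01 1.744e+02] F [-0.7  0.2 -0.7] T [ 0.03 -0.02  0.01] w 0.0883
grip 36.14 [ 0.5707 -0.0012  0.0802] [180.    0.  174.4] F [0.1 1.  1.6] T [ 0.15  0.07 -0.05] w 0.0659
grip 36.29 [ 0.5707 -0.0013  0.0802] [180.    0.  174.4] F [-0.8  2.5  2.8] T [ 0.18  0.11 -0.02] w 0.0656
lift 36.77 [ 0.5706 -0.0016  0.1003] [-180.     0.   174.4] F [ 0.1  0.5 -3.5] T [ 0.05  0.01 -0.03] w 0.066
over dock 39.44 [ 0.5691 -0.2405  0.2301] [180.   -0.  107.4] F [ 0.4 -0.5 -3.1] T [-0.04  0.08  0.05] w 0.0653
```

View pics/w8.png

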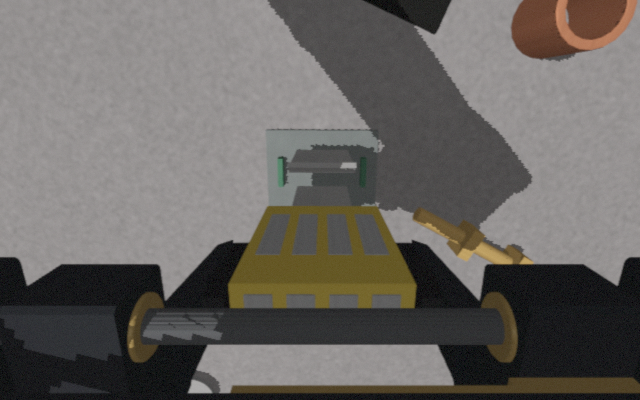

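View pics/s5.png

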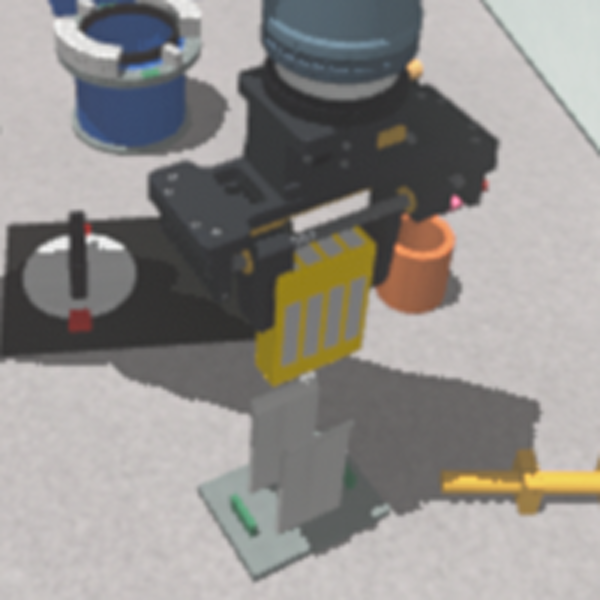

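Both views show the cassette upright above the dock: end stops at (282,171) and (363,171) in the wrist view, their midpoint in line with the cassette. Now I lower it.

```bash
python3 - <<'E'
from h import *
xy=[.569,-.241]
ctrl.movel([*xy,.19],rate=.12)
for z in (.170,.15,.12,.10,.088):
    ctrl.movel([*xy,z],rate=.06); s=S(z)
    f=s["ft_force"]
    if f[2]>6 or np.hypot(*f[:2])>10: print("STOP"); break
else:
    while s["ft_force"][2]<1 and z>.081:
        z-=.001; ctrl.movel([*xy,z],rate=.03); s=S("dn")
E
```

```text
0.17 40.51 [ 0.5688 -0.2409  0.1697] [-180.    -0.   107.4] F [-1.  -0.4 -4.4] T [-0.04  0.05  0.02] w 0.0654
0.15 40.99 [ 0.5688 -0.2409  0.1496] [-180.    -0.   107.4] F [-0.2  0.  -3.1] T [-0.07 -0.01 -0.02] w 0.0656
0.12 41.64 [ 0.569  -0.2411  0.1199] [-180.     0.   107.3] F [ 0.8 -0.5 -3.7] T [-0.05  0.05  0.  ] w 0.0654
0.1 42.12 [ 0.5688 -0.2409  0.0996] [-180.    -0.   107.3] F [ 0.3  0.5 -3.3] T [-0.08  0.02 -0.02] w 0.0657
0.088 42.48 [ 0.5686 -0.2408  0.0875] [-180.    -0.   107.4] F [ 0.3  0.1 -3. ] T [-0.08  0.04 -0.  ] w 0.0657
dn 42.73 [ 0.5691 -0.241   0.0871] [180.    0.  107.4] F [ 0.2 -0.1 -3.8] T [-0.07  0.01 -0.05] w 0.0661
dn 42.98 [ 0.569 -0.241  0.086] [180.   -0.  107.4] F [ 0.5  0.2 -3. ] T [-0.05  0.01 -0.04] w 0.0657
dn 43.23 [ 0.5689 -0.2409  0.0849] [-180.    -0.   107.3] F [-0.3  0.3 -4.1] T [-0.08  0.01  0.01] w 0.0655
dn 43.48 [ 0.5692 -0.2412  0.0843] [180.    0.  107.4] F [-0.7  0.9  0.5] T [-0.09  0.17 -0.05] w 0.0661
dn 43.73 [ 0.5692 -0.2412  0.0842] [180.    0.  107.3] F [-2.8  2.1 10. ] T [0.21 0.95 0.03] w 0.0657
```

The cassette touches down at the expected height (TCP 0.0842, expected 0.084). I release, retreat and check.

```bash
python3 - <<'E'
from h import *
ctrl.open_gripper();S("open")
ctrl.movel([.569,-.241,.13],rate=.1);ctrl.movel([.569,-.241,.27],rate=.2);S("up")
ctrl.pause(.3)
i=ctrl.camera_info("wrist"); p,d=ctrl.capture("wrist"); cv2.imwrite("pics/w9.png",p[:,:,::-1]); W=cloud(d,i)
y=(p[...,0]>p[...,2]*1.6+20)&(p[...,1]>p[...,2]*1.3)&(np.hypot(W[...,0]-.569,W[...,1]+.241)<.06)&(W[...,2]>.08)&(W[...,2]<.12)
c=W[y]; print(len(c),"top z",np.median(c[:,2]),cv2.minAreaRect(c[:,:2].astype(np.float32)))
ctrl.reach([.50,-.05,.33],[180,0,107]); 
p,d=ctrl.capture("side"); cv2.imwrite("pics/s6.png",p[:,:,::-1])
p,d=ctrl.capture("top"); cv2.imwrite("pics/t6.png",p[:,:,::-1])
S("end")
E
```

```text
open 44.23 [ 0.569  -0.241   0.0829] [-180.    -0.   107.3] F [-0.1  0.1  0.8] T [-0.06  0.07  0.04] w 0.0881
up 45.7 [ 0.5682 -0.2406  0.2685] [-1.799e+02 -1.000e-01  1.074e+02] F [ 0.4  0.4 -0.6] T [-0.05  0.04 -0.02] w 0.0878
1270 top z 0.09796249632306761 ((0.5685253143310547, -0.2418282926082611), (0.06533872336149216, 0.021942170336842537), 17.516143798828125)
end 47.01 [ 0.5003 -0.0518  0.3296] [-180.     0.   106.8] F [ 0.4 -0.5 -0.9] T [-0.06  0.04 -0.03] w 0.088
```

View pics/w9.png

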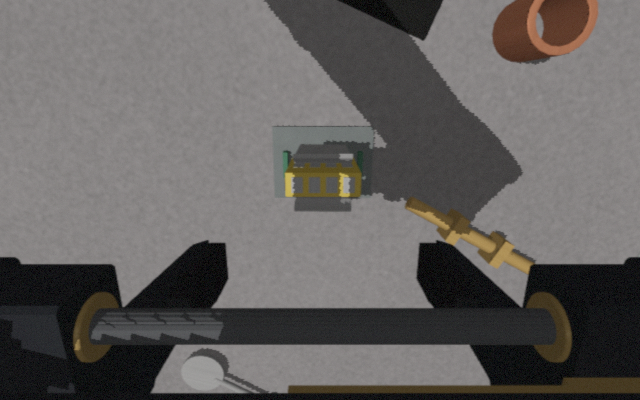

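View pics/s6.png

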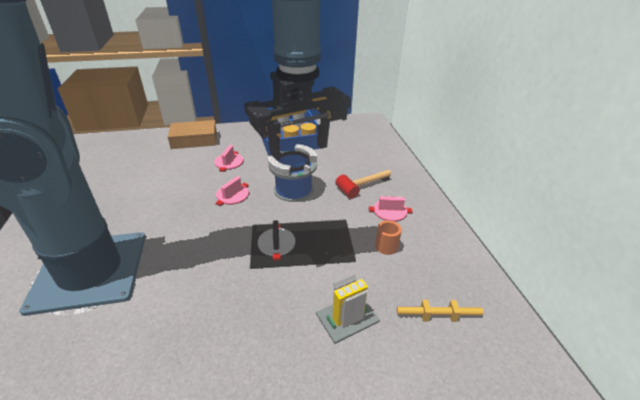

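View pics/t6.png

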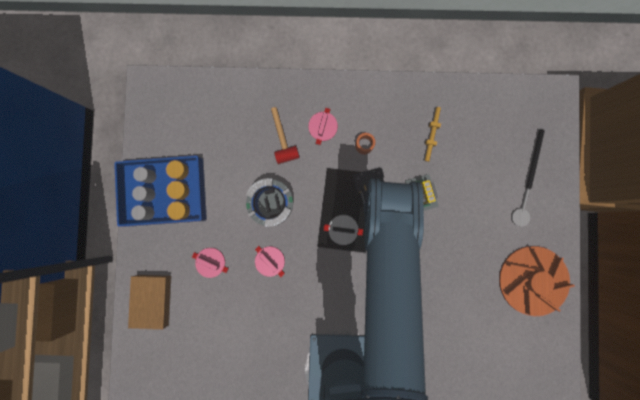

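The cassette top is at 0.098, as expected when fully down. It sits upright between the plates (side view (350,303)). The cover is on the mat at (276,240), and mallet, sleeve and arbor show at the same pixels as at the start. I hand in.

```bash
python3 -c "
from bench import ctrl
print(ctrl.sign_off()); print(ctrl.sense()['t'])"
```

```text
the job is handed in; nothing more can be done
None
the job is handed in; nothing more can be done
```

The job is done and handed in at about 47 s. The cover was pressed about 6 mm, turned 86° anticlockwise, lifted off and laid on the mat with its handle up. The cassette was lifted out by its broad faces and stood upright on the mat. I then let go, took it again by its narrow ends and lowered it into the dock.

**Last checks:**
- **Cassette:** its top is at 0.098 m, which is fully down. Its yaw is 17.5° against the dock's 17.3°, and it is centred within about 1 mm.
- **Cover:** it lies flat on the mat with its handle up.
- **Bystanders:** the arbor, sleeve and mallet are at the same pixels as at the start.
- **Robot:** the gripper is open and touching nothing.

**What did not go to plan:**
- **Finger opening:** the interface has no partial opening (I tried a width argument once; it was rejected and nothing moved). I opened the fingers against the seal ring instead, which left them about 56–60 mm apart, not the suggested 40 mm.
- **Seal ring:** on the way in the fingers pushed the ring down with up to about 50 N vertical force at the wrist. I took this as finger load rather than the gripper's body, but could not measure the two apart.
- **First close:** the fingers did not close until I eased the arm up, so the broad-face pinch was about 10 mm below the top, not 20 mm. It held without visible slip.
- **Grip force:** this is fixed at half the maximum (30 N), below the 50 N advised for the cover handle. I saw no slip there.

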